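Wind the egg timer past its top mark and set it to the blue mark

ROBOT

A 6-joint arm with a two-finger parallel gripper is mounted at the origin on the work surface. World frame = base frame: x ahead of the robot, y to its left, z up, the work surface at z = 0. Lengths are in mm, angles in rad, forces in N, time in s.
With the tool pointing down it reaches from about 350 to 725 mm from the base axis. Payload 6 kg.
Tool frame: the origin (TCP) lies between the finger pads, 19 mm behind the fingertips; this is the grasp point; z points along the fingers, y is the line along which they close (so a half turn about z gives the same grasp; the last joint's range is limited). The gripper opens to 85 mm and grips with 20 to 120 N. Pads are 22 mm wide; open, the fingers measure 114 mm over their backs; the gripper's body (76 mm by 85 mm) begins 54 mm behind the grasp point. The pads swing forward as they close: fully open they stand 13 mm farther back than shut.
Start: joints at [1.457, 0.04, 0.085, 0, -1.615, -0.334], TCP at [259.762, 540.832, 249.961] pointing down, gripper open.
Joint ranges: [-2.56, 2.56], [-1.29, 2.01], [-1.08, 1.49], [-3.29, 1.98], [-2.81, -0.18], [-2.99, 2.99]. Speed limits (rad/s): [2.57, 2.57, 3.01, 3.14, 3.14, 3.14].

INTERFACE

Orientations are given as [roll, pitch, yaw] about the fixed x, y, z axes, in that order (R = Rz(yaw) Ry(pitch) Rx(roll)).
In Python, from plant import arm, vision, job gives the robot as it stands.
- The arm moves only by the tool step_arm, never from a script. Its argument "steps" is a list of rows, each an object of numbers: "jaw": the opening, from 0 (shut) to 1 (fully open); "x", "y", "z": the shift along the tool's x, y, z in m; "roll": the turn about the tool's z in rad. In form: [{"jaw": .., "x": .., "y": .., "z": .., "roll": ..}, ...]. A call has exactly 5 rows; each row is the pose to reach, as a shift and turn from the pose commanded when the call began, along the tool's axes at that moment; what a row does not reach only later rows make up. A row lasts 1/10 s, in which the tool goes at most 50 mm and 8.59 degrees, less where a joint would pass 70% of its speed; a pose out of reach is approached as far as the arm can. A call with a gripper value outside its range is refused whole. The fingers move at their own pace and stop on an object; "newtons" is the grip in N (left out, the last holds). Time passes only in rows, so rows that repeat a pose let the fingers close, or fill a call up. It gives the time, the measured TCP pose, the force, the opening and the grip force at its end, in the units of the state.
- arm.observe(): the state, without advancing time (a new reading comes with each control period).
- vision.snapshot(name): name is "side" or "top"; returns a dict with "img" (420x560x3 uint8, blue, green, red), "fov_y" (degrees; the focal length in pixels is half the picture's height over the tangent of half this angle, whatever the lens; pixels are square), "cx", "cy" (the principal point, pixels), "xyz" and "rotation" of the camera in the world. Camera axes: x right, y up, looking along -z (the intrinsics and any distortion apply to the point x, -y, -z); pixel columns grow to the right and rows downward; lengths in mm; the calibration is good to about 2 mm. A picture is of the moment at which its call begins. There is no depth.
- job.job_done(): hands the job in; it is judged then, once.
The state is a dict: "t": time; "joint_positions": joint angles; "qvel": joint speeds; "effort": joint torques, N m; "eef_pos": TCP position; "orientation": TCP orientation; "contact_force": force on the tool from outside, world axes, zero at the start; "ft_torque": the same for the moment, N m; "opening": opening from 0.0 (shut) to 1.0 (fully open); "finger_force": force on a finger pad.
Only numpy, scipy, OpenCV 4.12 (cv2) and the standard library are available. Lean on these libraries where they do the work, as an engineer would, in place of code of your own. Each camera call takes 0.05 s, during which the arm holds its last target. There are 200 camera calls.

TASK

Set the egg timer: turn its dial clockwise past the red top mark, then back down to the blue mark, and let go. The timer stands loose and swivels unless you push down on the dial while you turn it, so keep it in place (about a finger's width at most) by pushing with about 14 N, never over 18 N, both on the way up and on the way back. Leave the cups, the canister, the plate and the egg cup where they are.

Things in the scene. Friction and masses are not known exactly. Their poses are not given: they have to be found in the camera images.
- timer: Egg timer, loose, a white box 120 x 120 mm, its top face 34 mm above the island, 0.4 kg with its dial (true mass and friction hidden), on four rubber feet 26 mm either side of its centre. Origin: centre of its underside; z up; -x points to its front. On the top, at 38 to 57 mm from the centre, thin black marks every 0.3 rad clockwise from the front (0 mark), a broad blue and a broad red one.
- blue_mark (a point): Middle of the broad blue mark on the timer's top face, 1.5 rad clockwise (seen from above) from the front.
- red_mark (a point): Middle of the broad red mark, the top mark, on the timer's top face, 2.1 rad clockwise (seen from above) from the front.
- timer_dial (a joint): Dial angle, rad, clockwise from above positive: 0 with the pointer at the front mark, 1.5 at blue, 2.1 at red, end stop 2.45; starts between 0.75 and 1.2. It resists with 0.24 N m either way and stays where left. The dial is sprung: it sinks 1 mm per 6 N of push, 5 mm in all. With less than about 11 N of push the whole timer may swivel instead.
- dial_grip (a point): Point on the dial's axis in its black grip bar, 70.5 mm above the island; turns with the dial. The dial is a steel disc 72 mm across, top at 47 mm, carrying an upright bar along this point's x: 60 mm long, 14 mm wide (y), top at 78 mm. The yellow stripe at its -x end is the pointer. Grip the bar across its width from above, TCP at this point (fingertips clear the disc by 4 mm).
- timer_front (a point): Middle of the timer's front (-x) edge, 60 mm from its centre and 30 mm up: shows whether the timer has swivelled or slid.
- island: The island with a white lacquer top at height 0 on which everything stands.
- caddy: Round bamboo caddy, 270 mm across, fixed, its floor 26 mm and its low rim 44 mm high, to the robot's left; holds three cups. Origin: centre of its underside.
- canister: Steel canister with a lid knob, loose, 108 mm across, 168 mm high. Origin: centre of its underside.
- plate: Small green melamine plate, loose, 170 mm across, 16 mm high. Origin: centre of its underside.
- eggcup: Blue ceramic egg cup, loose, 50 mm across, 60 mm high. Origin: centre of its underside.
- eggtray: Wooden tray with three eggs, fixed, 70 x 190 mm, 60 mm high. Origin: centre of its underside.
- cup0: Empty cup of smoky acrylic, one of three alike, loose on the caddy, 68 mm across, 85 mm high. Origin: centre of its underside.
- cup1: Empty cup of smoky acrylic, one of three alike, loose on the caddy, 68 mm across, 85 mm high. Origin: centre of its underside.
- cup2: Empty cup of smoky acrylic, one of three alike, loose on the caddy, 68 mm across, 85 mm high. Origin: centre of its underside.
Mind the look-alikes: they are no part of the job. What is shaped like the timer but orange or purple is not meant.

How it is judged:
By the outcome, as a careful person would: the job done as asked, in the order asked, and still so for the second after the job is handed in, with the robot touching nothing.
It also fails if it takes over 56 s, if anything falls off the work surface, if the arm or the gripper's body presses on something with over 40 N, if the wrist force passes 120 N, or if a joint passes its speed limit or range.

## Working session

There is one attempt and no reset: what is moved stays moved. The work goes in short steps, Python scripts to look and compute and a tool call to move; the robot and the scene stay as the last step left them, time stands still between calls to the robot, and variables do not carry over. Pictures are saved under pics/ and viewed, at most 10 in all, crops included, and the job is handed in when it is done.

Besides the shell and the picture viewer there is one more tool, called as name(argument=value, ...), one argument or row to a line, values as JSON. step_arm: Moves the arm, as the interface text tells. Its arguments: {"type":"object","properties":{"steps":{"type":"array"},"newtons":{"type":"number"}},"required":["steps"]}

```bash
mkdir -p pics; ls
python3 - <<'E'
from plant import arm, vision
import cv2,json
print(arm.observe())
for n in("top","side"):
    s=vision.snapshot(n); cv2.imwrite(f"pics/{n}0.png",s["img"])
    print(n,{k:v for k,v in s.items() if k!="img"})
E
```

```text
pics
{'t': 0.0, 'joint_positions': array([ 1.45668449e+00,  4.08088849e-02,  8.37891519e-02, -4.84033242e-04,
       -1.61550328e+00, -3.33704462e-01]), 'qvel': array([ 0.00102286,  0.00035479, -0.00095091,  0.00069215,  0.00105635,
       -0.0008622 ]), 'effort': array([ 1.18191700e-03, -3.68195271e+01,  3.47406435e+01,  6.93228096e+00,
       -5.43224596e-03,  8.80691317e-06]), 'eef_pos': array([259.58484916, 540.60172789, 248.9645825 ]), 'orientation': array([ 3.13980283e+00, -1.08657207e-04, -4.47794991e-01]), 'contact_force': array([ 0.15302509,  0.05234684, -0.13226408]), 'ft_torque': array([ 0.00056855, -0.02454903, -0.05966027]), 'finger_force': 0.0, 'opening': 1.0007101915361434}
top {'fov_y': 55.943477300203696, 'cx': 277.0646771648347, 'cy': 211.3474688660269, 'xyz': array([ 296.43462438,   38.50942942, 1127.98764481]), 'rotation': array([ 1.83501855e-01, -7.07743505e-05, -1.57162018e+00])}
side {'fov_y': 53.08514969604181, 'cx': 262.5987918511355, 'cy': 207.01851443898943, 'xyz': array([-116.22851601, -957.48068557,  847.08832667]), 'rotation': array([ 0.97439547, -0.01813709, -0.53848488])}
```

View pics/top0.png

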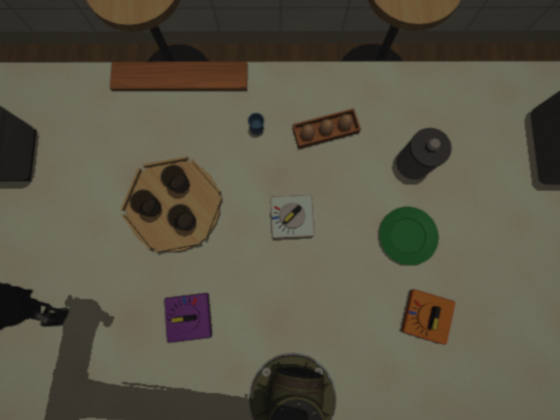

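View pics/side0.png

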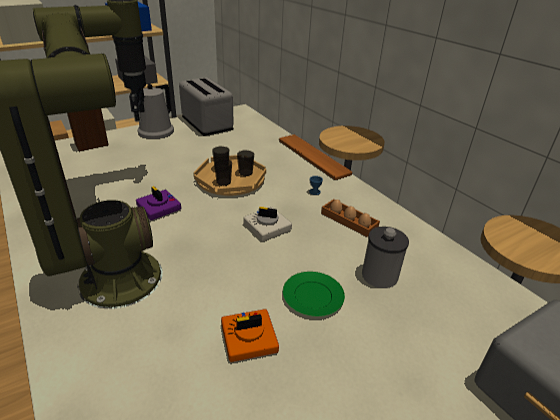

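```bash
cat > h.py <<'E'
import numpy as np, cv2
from scipy.spatial.transform import Rotation as R
from plant import arm, vision
def ray(s,u,v):
    f=210/np.tan(np.radians(s["fov_y"]/2))
    d=np.array([(u-s["cx"])/f,-(v-s["cy"])/f,-1.])
    return np.array(s["xyz"]),R.from_euler("xyz",s["rotation"]).apply(d)
def onz(s,u,v,z):
    o,d=ray(s,u,v); return o+d*(z-o[2])/d[2]
def pix(s,p):
    f=210/np.tan(np.radians(s["fov_y"]/2))
    q=R.from_euler("xyz",s["rotation"]).inv().apply(np.array(p)-s["xyz"])
    return s["cx"]+f*q[0]/-q[2], s["cy"]-f*q[1]/-q[2]
def crop(s,u,v,r,name,k=8):
    c=s["img"][v-r:v+r,u-r:u+r]; cv2.imwrite(name,cv2.resize(np.clip(c*1.6,0,255).astype(np.uint8),None,fx=k,fy=k,interpolation=cv2.INTER_CUBIC))
def cents(s,box,sel):
    u0,u1,v0,v1=box; hsv=cv2.cvtColor(s["img"],cv2.COLOR_BGR2HSV)
    m=np.zeros(hsv.shape[:2],np.uint8); m[v0:v1,u0:u1]=cv2.inRange(hsv,*sel)[v0:v1,u0:u1]
    return m
COL={"red":((0,90,60),(12,255,255)),"red2":((168,90,60),(180,255,255)),"blue":((100,90,50),(130,255,255)),"yellow":((20,120,70),(35,255,255))}
E
python3 - <<'E'
from h import *
a=[]
for n,b,z in(("top",(265,320,190,245),{}),("side",(240,295,200,242),{})):
    s=vision.snapshot(n); crop(s,(b[0]+b[1])//2,(b[2]+b[3])//2,30,f"pics/c_{n}.png",6)
    a.append(cv2.imread(f"pics/c_{n}.png"))
    for k,sel in COL.items():
        m=cents(s,b,sel); v,u=np.nonzero(m)
        if len(u): 
            h=62 if k=="yellow" else 34
            print(n,k,len(u),u.mean().round(2),v.mean().round(2),onz(s,u.mean(),v.mean(),h).round(1))
    hsv=cv2.cvtColor(s["img"],cv2.COLOR_BGR2HSV)
    m=cents(s,b,((0,0,120),(180,30,255)))
    cs=max(cv2.findContours(m,0,2)[0],key=cv2.contourArea)
    r=cv2.minAreaRect(cs); print(n,r,[onz(s,*p,34).round(0) for p in cv2.boxPoints(r)] if n=="top" else "", onz(s,*r[0],34).round(1), hsv[200,284],hsv[230,325])
cv2.imwrite("pics/both.png",np.hstack(a))
E
```

```text
top red 15 276.67 207.6 [510.2  39.4  34. ]
top blue 9 274.78 217.44 [482.1  44.7  34. ]
top yellow 37 288.57 216.38 [480.2   6.8  62. ]Traceback (most recent call last):
  File "<stdin>", line 13, in <module>
ValueError: max() iterable argument is empty
```

Run:
```python
from h import *
a=[]
for n,b in(("top",(265,320,190,245)),("side",(240,295,200,242))):
    s=vision.snapshot(n); crop(s,(b[0]+b[1])//2,(b[2]+b[3])//2,30,f"pics/c_{n}.png",6)
    a.append(cv2.imread(f"pics/c_{n}.png"))
    if n=="side":
      for k,sel in COL.items():
        v,u=np.nonzero(cents(s,b,sel))
        if len(u):
            h=62 if k=="yellow" else 34
            print(n,k,len(u),u.mean().round(2),v.mean().round(2),onz(s,u.mean(),v.mean(),h).round(1))
    g=s["img"][b[2]:b[3],b[0]:b[1]]
    hsv=cv2.cvtColor(g,cv2.COLOR_BGR2HSV)
    print(n,"timer",hsv[12,15:18].tolist(),"table",hsv[2,2:4].tolist(),hsv[-2,-3:].tolist())
    for T in (28,35,45):
      m=((hsv[...,1]<T)&(hsv[...,2]>90)).astype(np.uint8)
      cs=cv2.findContours(m,0,2)[0]
      if len(cs)==0: continue
      c=max(cs,key=cv2.contourArea)
      r=cv2.minAreaRect(c); P=cv2.boxPoints(r)+[b[0],b[2]]
      print(T,r[1:],[onz(s,*p,34)[:2].round(0).tolist() for p in P], onz(s,*P.mean(0),34).round(1))
cv2.imwrite("pics/both.png",np.hstack(a))
```

```text
top timer [[41, 30, 118], [39, 28, 117], [42, 28, 118]] table [[23, 52, 112], [23, 52, 113]] [[26, 50, 113], [27, 47, 113], [27, 47, 113]]
28 ((34.52336502075195, 39.445770263671875), 86.18592071533203) [[526.0, 56.0], [534.0, -55.0], [436.0, -60.0], [428.0, 49.0]] [480.5  -2.6  34. ]
35 ((39.23594284057617, 39.98448181152344), 86.42366790771484) [[540.0, 57.0], [547.0, -57.0], [435.0, -62.0], [428.0, 50.0]] [486.9  -3.   34. ]
45 ((40.599281311035156, 52.48443603515625), 87.1375961303711) [[541.0, 72.0], [549.0, -77.0], [433.0, -80.0], [426.0, 65.0]] [486.7  -5.1  34. ]
side blue 3 257.33 211.67 [480.8  48.   34. ]
side yellow 16 263.0 207.62 [488.5  24.5  62. ]
side timer [[25, 53, 189], [24, 39, 164], [111, 165, 108]] table [[23, 57, 171], [23, 59, 173]] [[23, 58, 175], [23, 57, 174], [22, 56, 174]]
28 ((0.0, 0.0), 0.0) [[485.0, 57.0], [485.0, 57.0], [485.0, 57.0], [485.0, 57.0]] [484.9  57.2  34. ]
35 ((11.65926456451416, 5.457528591156006), 7.125016689300537) [[451.0, 2.0], [468.0, 28.0], [497.0, 2.0], [479.0, -23.0]] [473.7   2.1  34. ]
45 ((7.4627790451049805, 20.199254989624023), 84.2894058227539) [[467.0, 27.0], [532.0, 4.0], [511.0, -33.0], [448.0, -10.0]] [489.   -3.5  34. ]
```

View pics/both.png

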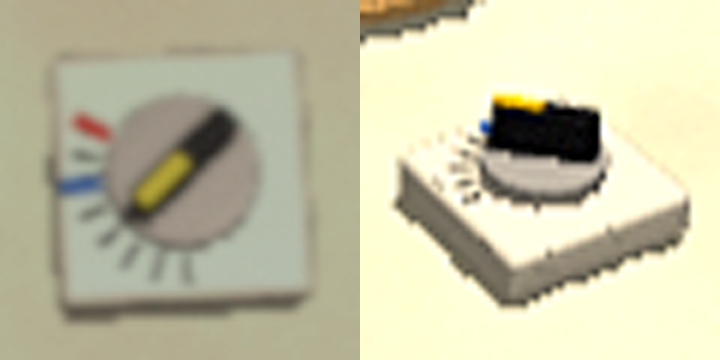

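The timer is at about (488, -3), yaw about +0.06, front toward the robot, dial around 0.85. I'll refine the bar's axis once.

Run:
```python
from h import *
s=vision.snapshot("top"); b=(278,308,200,232)
hsv=cv2.cvtColor(s["img"],cv2.COLOR_BGR2HSV)
y=cents(s,b,COL["yellow"]); d=cents(s,b,((0,0,0),(180,255,55)))
m=cv2.morphologyEx(y|d,cv2.MORPH_CLOSE,np.ones((2,2),np.uint8))
n,l,st,c=cv2.connectedComponentsWithStats(m); k=1+st[1:,4].argmax()
v,u=np.nonzero(l==k); P=np.array([onz(s,a,e,76)[:2] for a,e in zip(u,v)])
r=cv2.minAreaRect(P.astype(np.float32)); print(len(u),P.mean(0),r,P.min(0),P.max(0))
w,V=np.linalg.eigh(np.cov(P.T)); print("axis deg",np.degrees(np.arctan2(V[1,1],V[0,1])),np.sqrt(w*12))
v,u=np.nonzero(y); print("yel",onz(s,u.mean(),v.mean(),78))
```

```text
121 [480.68119782  -4.02140763] ((479.6892395019531, -2.8263931274414062), (15.36871337890625, 63.81052017211914), 45.12268829345703) [457.03603364 -26.60080692] [506.37784708  19.64753514]
axis deg 136.0016217955696 [14.31670833 62.01652075]
yel [477.4897855    7.29325083  78.        ]
```

step_arm(
  steps=[
    {"x":0.037,"y":0.033,"z":0},
    {"x":0.074,"y":0.065,"z":0},
    {"x":0.11,"y":0.098,"z":0},
    {"x":0.147,"y":0.13,"z":0},
    {"x":0.184,"y":0.163,"z":0},
  ],
)

```text
validation failed for argument at $.st...
```

Run:
```python
from h import *
t=vision.snapshot("top"); s=vision.snapshot("side")
print("disc",onz(t,291.9,215.15,47))
# face corner estimates from the crop
for p in ((57,55),(298,52),(308,288),(67,295)): print(onz(t,262+p[0]/6-.42,187+p[1]/6-.42,34).round(1))
# disc centre & face corners in side view, crop offset (237,191), crop x minus 360
f=lambda x,y:(237+(x-360)/6-.42,191+y/6-.42)
for p in ((398,160),(512,268),(690,196)): print("side",onz(s,*f(*p),34).round(1))
print("side disc",onz(s,*f(545,157),47).round(1))
def tri(a,b):
    (o1,d1),(o2,d2)=a,b; k=np.linalg.lstsq(np.c_[d1,-d2],o2-o1,rcond=None)[0]
    p,q=o1+k[0]*d1,o2+k[1]*d2; return (p+q)/2,np.linalg.norm(p-q)
print(tri(ray(t,288.57,216.38),ray(s,*f(520,101))))
# bar top far and near ends in side
print("bar top ends side",onz(s,*f(492,97),78),onz(s,*f(600,110),78))
```

```text
disc [486.28715964  -2.89872892  47.        ]
[544.5  55.2  34. ]
[545.8 -58.7  34. ]
[433.6 -61.5  34. ]
[430.4  50.3  34. ]
side [422.8  43.5  34. ]
side [428.1 -70.8  34. ]
side [544.9 -64.   34. ]
side disc [485.4  -9.5  47. ]
(array([478.1650184 ,   7.04754622,  76.52919264]), np.float64(0.9243915653604555))
bar top ends side [466.21756707  15.87885424  78.        ] [510.74135837 -23.46897141  78.        ]
```

step_arm(
  steps=[
    {"jaw":1,"x":0.037,"y":0.033,"z":0,"roll":0},
    {"jaw":1,"x":0.074,"y":0.065,"z":0,"roll":0},
    {"jaw":1,"x":0.11,"y":0.098,"z":0,"roll":0},
    {"jaw":1,"x":0.147,"y":0.13,"z":0,"roll":0},
    {"jaw":1,"x":0.184,"y":0.163,"z":0,"roll":0},
  ],
)

```text
t: 0.9
eef_pos: [355.4, 312.4, 250.2]
orientation: [-3.141, -0.0, -0.447]
contact_force: [1.4, 0.7, 0.0]
opening: 0.999
finger_force: 0.0
```

step_arm(
  steps=[
    {"jaw":1,"x":0.035,"y":0.031,"z":0,"roll":0.06},
    {"jaw":1,"x":0.07,"y":0.062,"z":0,"roll":0.12},
    {"jaw":1,"x":0.105,"y":0.093,"z":0,"roll":0.18},
    {"jaw":1,"x":0.14,"y":0.124,"z":0,"roll":0.24},
    {"jaw":1,"x":0.175,"y":0.155,"z":0,"roll":0.312},
  ],
)

```text
t: 1.4
eef_pos: [446.0, 96.9, 250.5]
orientation: [-3.14, -0.0, -0.762]
contact_force: [1.1, -0.5, -0.2]
opening: 0.997
finger_force: 0.0
```

step_arm(
  steps=[
    {"jaw":1,"x":0.034,"y":0.015,"z":0,"roll":0},
    {"jaw":1,"x":0.068,"y":0.03,"z":0.02,"roll":0},
    {"jaw":1,"x":0.1,"y":0.045,"z":0.05,"roll":0},
    {"jaw":1,"x":0.1,"y":0.045,"z":0.08,"roll":0},
    {"jaw":1,"x":0.1,"y":0.045,"z":0.11,"roll":0},
  ],
)

```text
t: 1.9
eef_pos: [487.2, -4.0, 138.8]
orientation: [-3.142, -0.0, -0.762]
contact_force: [-0.0, -0.0, -0.8]
opening: 0.999
finger_force: 0.0
```

step_arm(
  steps=[
    {"jaw":1,"x":0,"y":0,"z":0,"roll":0},
    {"jaw":1,"x":0,"y":0,"z":0,"roll":0},
    {"jaw":1,"x":0,"y":0,"z":0,"roll":0},
    {"jaw":1,"x":0,"y":0,"z":0,"roll":0},
    {"jaw":1,"x":0,"y":0,"z":0,"roll":0},
  ],
)

```text
t: 2.4
eef_pos: [487.7, -2.4, 141.3]
orientation: [-3.14, -0.001, -0.759]
contact_force: [-0.2, -0.1, 0.1]
opening: 1.002
finger_force: 0.0
```

Run:
```python
from h import *
t=vision.snapshot("top"); s=vision.snapshot("side")
crop(t,292,216,40,"pics/a.png",5); crop(s,268,215,40,"pics/b.png",5)
cv2.imwrite("pics/hover.png",np.hstack([cv2.imread("pics/a.png"),cv2.imread("pics/b.png")]))
print(arm.observe()["eef_pos"],arm.observe()["contact_force"])
```

```text
[487.42698897  -2.52624212 140.69857856] [ 0.34571094 -0.38840517 -0.06967769]
```

View pics/hover.png

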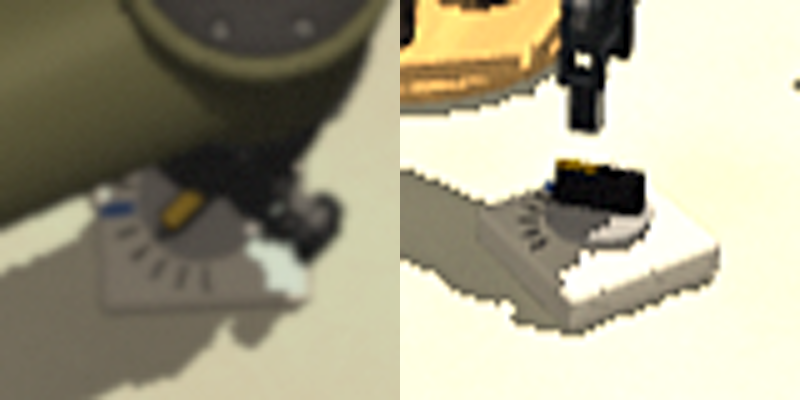

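Hover crop: the near finger is at about crop (585,130) and the bar spans x 555–645 in the side half, fingers nearly aligned along the view. I'll check the projected columns.

Run:
```python
from h import *
s=vision.snapshot("side"); cr=lambda p:((np.array(pix(s,p))-[228,175])*5+[400,0]+2.5).round(0)
y=np.array([.689,.725])
for k in(-50,0,50): print("finger tip",k,cr([*(np.array([487.5,-2.5])+k*y),134]))
x=np.array([.725,-.689])
for k in(-30,0,30): print("bar top",k,cr([*(np.array([487.5,-3])+k*x),78]),cr([*(np.array([487.5,-3])+k*x),47]))
```

```text
finger tip -50 [583. 135.]
finger tip 0 [600.  93.]
finger tip 50 [616.  54.]
bar top -30 [553. 160.] [553. 199.]
bar top 0 [598. 166.] [597. 205.]
bar top 30 [644. 173.] [642. 212.]
```

The projection matches. Descending.

step_arm(
  steps=[
    {"jaw":1,"x":0,"y":0,"z":0.02,"roll":0},
    {"jaw":1,"x":0,"y":0,"z":0.04,"roll":0},
    {"jaw":0.6,"x":0,"y":0,"z":0.055,"roll":0},
    {"jaw":0.5,"x":0,"y":0,"z":0.065,"roll":0},
    {"jaw":0.4,"x":0,"y":0,"z":0.0695,"roll":0},
  ],
  newtons=60,
)

```text
t: 3.05
eef_pos: [486.9, -2.9, 69.6]
orientation: [3.14, 0.0, -0.76]
contact_force: [-0.6, -0.1, -0.1]
opening: 0.517
finger_force: 0.0
```

step_arm(
  steps=[
    {"jaw":0.35,"x":0,"y":0,"z":0,"roll":0},
    {"jaw":0.3,"x":0,"y":0,"z":0,"roll":0},
    {"jaw":0.25,"x":0,"y":0,"z":0,"roll":0},
    {"jaw":0.22,"x":0,"y":0,"z":0,"roll":0},
    {"jaw":0.2,"x":0,"y":0,"z":0,"roll":0},
  ],
  newtons=20,
)

```text
t: 3.55
eef_pos: [487.4, -2.7, 70.9]
orientation: [-3.141, -0.0, -0.76]
contact_force: [0.7, -0.4, 0.2]
opening: 0.205
finger_force: 0.0
```

step_arm(
  steps=[
    {"jaw":0.18,"x":0,"y":0,"z":0,"roll":0},
    {"jaw":0.16,"x":0,"y":0,"z":0,"roll":0},
    {"jaw":0.14,"x":0,"y":0,"z":0,"roll":0},
    {"jaw":0.1,"x":0,"y":0,"z":0,"roll":0},
    {"jaw":0.1,"x":0,"y":0,"z":0,"roll":0},
  ],
  newtons=20,
)

```text
t: 4.05
eef_pos: [487.5, -2.6, 70.8]
orientation: [-3.141, -0.0, -0.76]
contact_force: [1.2, 1.8, 0.9]
opening: 0.159
finger_force: 22.1
```

Run:
```python
from plant import arm
print({k:v for k,v in arm.observe().items() if k in("contact_force","ft_torque","opening","finger_force","eef_pos","orientation")})
```

```text
{'eef_pos': array([487.4538303 ,  -2.60196736,  70.76989979]), 'orientation': array([-3.14094042e+00, -3.86104449e-04, -7.59709274e-01]), 'contact_force': array([1.15289482, 1.77761376, 0.91137963]), 'ft_torque': array([ 0.65119121, -0.33446156, -0.04660528]), 'finger_force': 22.096451818943024, 'opening': 0.15947899447215846}
```

step_arm(
  steps=[
    {"jaw":0,"x":0,"y":0,"z":0,"roll":0},
    {"jaw":0,"x":0,"y":0,"z":0,"roll":0},
    {"jaw":0,"x":0,"y":0,"z":0.0005,"roll":0},
    {"jaw":0,"x":0,"y":0,"z":0.001,"roll":0},
    {"jaw":0,"x":0,"y":0,"z":0.001,"roll":0},
  ],
  newtons=80,
)

```text
t: 4.55
eef_pos: [487.5, -2.6, 70.2]
orientation: [-3.141, -0.001, -0.76]
contact_force: [0.1, 2.0, 6.6]
opening: 0.147
finger_force: 81.9
```

step_arm(
  steps=[
    {"jaw":0,"x":0,"y":0,"z":0.0005,"roll":0},
    {"jaw":0,"x":0,"y":0,"z":0.001,"roll":0},
    {"jaw":0,"x":0,"y":0,"z":0.001,"roll":0},
    {"jaw":0,"x":0,"y":0,"z":0.001,"roll":0},
    {"jaw":0,"x":0,"y":0,"z":0.001,"roll":0},
  ],
)

```text
t: 5.05
eef_pos: [487.5, -2.6, 69.7]
orientation: [-3.141, -0.001, -0.76]
contact_force: [-1.8, 3.7, 8.3]
opening: 0.144
finger_force: 82.4
```

step_arm(
  steps=[
    {"jaw":0,"x":0,"y":0,"z":0.0005,"roll":0},
    {"jaw":0,"x":-0.0003,"y":0,"z":0.001,"roll":0},
    {"jaw":0,"x":-0.0003,"y":0,"z":0.0014,"roll":0},
    {"jaw":0,"x":-0.0003,"y":0,"z":0.0014,"roll":0},
    {"jaw":0,"x":-0.0003,"y":0,"z":0.0014,"roll":0},
  ],
)

```text
t: 5.55
eef_pos: [487.5, -2.7, 69.1]
orientation: [-3.141, -0.002, -0.759]
contact_force: [-3.3, 2.6, 12.2]
opening: 0.146
finger_force: 83.0
```

step_arm(
  steps=[
    {"jaw":0,"x":-0.0003,"y":0,"z":0.0005,"roll":0},
    {"jaw":0,"x":-0.0005,"y":0,"z":0.0006,"roll":0},
    {"jaw":0,"x":-0.0005,"y":0,"z":0.0006,"roll":0.02},
    {"jaw":0,"x":-0.0005,"y":0,"z":0.0006,"roll":0.05},
    {"jaw":0,"x":-0.0005,"y":0,"z":0.0006,"roll":0.08},
  ],
)

```text
t: 6.05
eef_pos: [487.6, -2.5, 69.0]
orientation: [-3.14, -0.003, -0.84]
contact_force: [-2.8, 3.2, 11.8]
opening: 0.144
finger_force: 83.0
```

Run:
```python
from h import *
print({k:v for k,v in arm.observe().items() if k in("contact_force","ft_torque","eef_pos","orientation")})
```

```text
{'eef_pos': array([487.55077588,  -2.53551442,  68.95879521]), 'orientation': array([-3.14030007e+00, -2.64116936e-03, -8.39982906e-01]), 'contact_force': array([-2.78437245,  3.19488407, 11.81646697]), 'ft_torque': array([0.50896837, 0.96297461, 0.25097839])}
```

step_arm(
  steps=[
    {"jaw":0,"x":0,"y":0,"z":0.0007,"roll":0},
    {"jaw":0,"x":0,"y":0,"z":0.0007,"roll":0},
    {"jaw":0,"x":0,"y":0,"z":0.0007,"roll":0.03},
    {"jaw":0,"x":0,"y":0,"z":0.0007,"roll":0.07},
    {"jaw":0,"x":0,"y":0,"z":0.0007,"roll":0.12},
  ],
)

```text
t: 6.55
eef_pos: [487.6, -2.5, 68.6]
orientation: [-3.14, -0.003, -0.96]
contact_force: [-3.3, 2.0, 14.8]
opening: 0.145
finger_force: 83.3
```

step_arm(
  steps=[
    {"jaw":0,"x":-0.0002,"y":0.0001,"z":0,"roll":0.06},
    {"jaw":0,"x":-0.0004,"y":0.0002,"z":0,"roll":0.12},
    {"jaw":0,"x":-0.0004,"y":0.0002,"z":0,"roll":0.18},
    {"jaw":0,"x":-0.0004,"y":0.0002,"z":0,"roll":0.24},
    {"jaw":0,"x":-0.0004,"y":0.0002,"z":0,"roll":0.3},
  ],
)

```text
t: 7.05
eef_pos: [487.7, -2.4, 68.8]
orientation: [-3.138, -0.002, -1.261]
contact_force: [-1.2, 1.6, 12.9]
opening: 0.147
finger_force: 83.2
```

Run:
```python
from h import *
s=vision.snapshot("side");crop(s,268,215,40,"pics/d.png",6)
t=vision.snapshot("top");crop(t,292,216,40,"pics/d2.png",6)
print(arm.observe()["contact_force"],arm.observe()["ft_torque"])
for n,i in(("b",t),("s",s)):
  for k in("blue","red"):
    v,u=np.nonzero(cents(i,(265,320,190,245) if n=="b" else (240,295,190,242),COL[k])); print(n,k,len(u),onz(i,u.mean(),v.mean(),34).round(1) if len(u) else 0)
cv2.imwrite("pics/dd.png",np.hstack([cv2.imread("pics/d.png"),cv2.imread("pics/d2.png")])[:, :800*2])
cv2.imwrite("pics/dd.png",cv2.resize(cv2.imread("pics/dd.png"),(800,400)))
```

```text
[-1.90662763  0.72959626 14.07182885] [0.3095689  0.51489063 0.06403432]
b blue 0 0
b red 0 0
s blue 2 [480.3  42.7  34. ]
s red 0 0
```

View pics/dd.png

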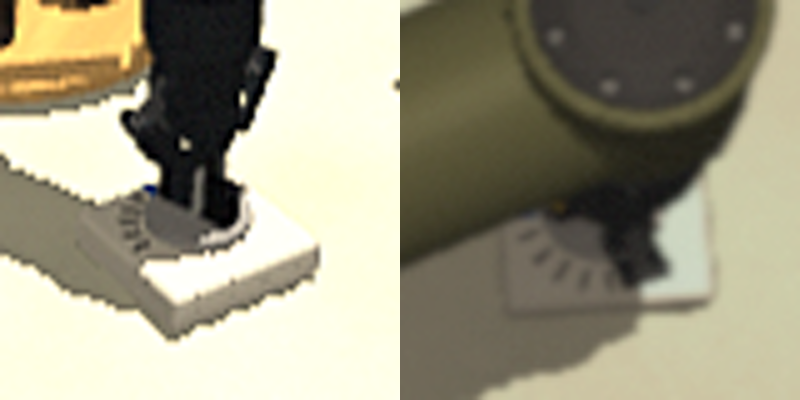

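Timer corners unchanged (crop bottom corner at (172,335)), the dial turning. Continue.

step_arm(
  steps=[
    {"jaw":0,"x":0,"y":0,"z":0,"roll":0.06},
    {"jaw":0,"x":0,"y":0,"z":0,"roll":0.12},
    {"jaw":0,"x":0,"y":0,"z":0,"roll":0.18},
    {"jaw":0,"x":0,"y":0,"z":0,"roll":0.24},
    {"jaw":0,"x":0,"y":0,"z":0,"roll":0.3},
  ],
)

```text
t: 7.65
eef_pos: [487.9, -2.3, 68.8]
orientation: [-3.137, -0.001, -1.561]
contact_force: [-1.1, 0.2, 14.1]
opening: 0.148
finger_force: 83.1
```

step_arm(
  steps=[
    {"jaw":0,"x":0,"y":0,"z":0,"roll":0.06},
    {"jaw":0,"x":0,"y":0,"z":0,"roll":0.12},
    {"jaw":0,"x":0,"y":0,"z":0,"roll":0.18},
    {"jaw":0,"x":0,"y":0,"z":0,"roll":0.24},
    {"jaw":0,"x":0,"y":0,"z":0,"roll":0.3},
  ],
)

```text
t: 8.15
eef_pos: [488.0, -2.3, 68.9]
orientation: [-3.136, 0.0, -1.861]
contact_force: [-0.3, 0.6, 13.3]
opening: 0.145
finger_force: 83.0
```

step_arm(
  steps=[
    {"jaw":0,"x":0,"y":0,"z":0.0002,"roll":0.07},
    {"jaw":0,"x":0,"y":0,"z":0.0002,"roll":0.15},
    {"jaw":0,"x":0,"y":0,"z":0.0002,"roll":0.23},
    {"jaw":0,"x":0,"y":0,"z":0.0002,"roll":0.3},
    {"jaw":0,"x":0,"y":0,"z":0.0002,"roll":0.36},
  ],
)

```text
t: 8.65
eef_pos: [488.3, -2.4, 68.9]
orientation: [-3.136, 0.002, -2.221]
contact_force: [0.2, 0.7, 12.9]
opening: 0.147
finger_force: 83.1
```

Run:
```python
from h import *
s=vision.snapshot("side");crop(s,268,215,40,"pics/d.png",5)
t=vision.snapshot("top");crop(t,292,216,40,"pics/d2.png",5)
print(arm.observe()["contact_force"],arm.observe()["ft_torque"],arm.observe()["orientation"])
cv2.imwrite("pics/ee.png",np.hstack([cv2.imread("pics/d.png"),cv2.imread("pics/d2.png")]))
```

```text
[-0.12280402  0.3729635  12.90200079] [ 0.10436204 -0.15579424  0.07244711] [-3.13641483e+00  2.39837435e-03 -2.22049021e+00]
```

View pics/ee.png

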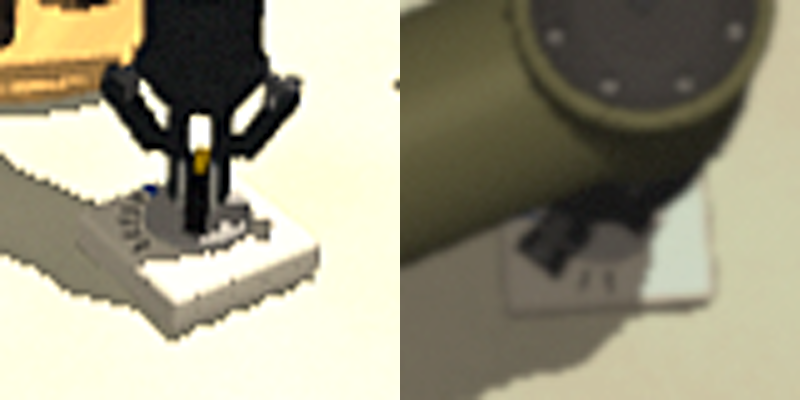

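The timer hasn't moved; the bar is seen end-on in the side view at (200,200), dial ≈2.28, past red. Turning back by 0.77 to blue.

step_arm(
  steps=[
    {"jaw":0,"x":0,"y":0,"z":0.0002,"roll":0},
    {"jaw":0,"x":0,"y":0,"z":0.0004,"roll":0},
    {"jaw":0,"x":0,"y":0,"z":0.0004,"roll":-0.02},
    {"jaw":0,"x":0,"y":0,"z":0.0004,"roll":-0.06},
    {"jaw":0,"x":0,"y":0,"z":0.0004,"roll":-0.11},
  ],
)

```text
t: 9.25
eef_pos: [488.2, -2.4, 68.6]
orientation: [-3.136, 0.002, -2.108]
contact_force: [-0.5, 0.3, 14.1]
opening: 0.148
finger_force: 83.5
```

step_arm(
  steps=[
    {"jaw":0,"x":0,"y":0,"z":0,"roll":-0.06},
    {"jaw":0,"x":0,"y":0,"z":0,"roll":-0.12},
    {"jaw":0,"x":0,"y":0,"z":0,"roll":-0.18},
    {"jaw":0,"x":0,"y":0,"z":0,"roll":-0.24},
    {"jaw":0,"x":0,"y":0,"z":0,"roll":-0.3},
  ],
)

```text
t: 9.75
eef_pos: [488.1, -2.3, 68.6]
orientation: [-3.136, 0.0, -1.807]
contact_force: [-1.1, 0.9, 15.2]
opening: 0.149
finger_force: 83.5
```

step_arm(
  steps=[
    {"jaw":0,"x":0,"y":0,"z":-0.0002,"roll":-0.08},
    {"jaw":0,"x":0,"y":0,"z":-0.0003,"roll":-0.16},
    {"jaw":0,"x":0,"y":0,"z":-0.0003,"roll":-0.24},
    {"jaw":0,"x":0,"y":0,"z":-0.0003,"roll":-0.31},
    {"jaw":0,"x":0,"y":0,"z":-0.0003,"roll":-0.357},
  ],
)

```text
t: 10.25
eef_pos: [487.8, -2.3, 68.6]
orientation: [-3.137, -0.001, -1.45]
contact_force: [-0.8, 1.6, 14.4]
opening: 0.145
finger_force: 83.5
```

step_arm(
  steps=[
    {"jaw":0,"x":0,"y":0,"z":0,"roll":0},
    {"jaw":0,"x":0,"y":0,"z":-0.001,"roll":0},
    {"jaw":0,"x":0,"y":0,"z":-0.002,"roll":0},
    {"jaw":0,"x":0,"y":0,"z":-0.003,"roll":0},
    {"jaw":0,"x":0,"y":0,"z":-0.003,"roll":0},
  ],
)

```text
t: 10.75
eef_pos: [487.7, -2.3, 70.2]
orientation: [-3.138, -0.001, -1.453]
contact_force: [3.6, 0.4, 6.5]
opening: 0.148
finger_force: 82.0
```

step_arm(
  steps=[
    {"jaw":0,"x":0,"y":0,"z":-0.0006,"roll":0},
    {"jaw":0,"x":0,"y":0,"z":-0.0012,"roll":0},
    {"jaw":0.14,"x":0,"y":0,"z":-0.0012,"roll":0},
    {"jaw":0.18,"x":0,"y":0,"z":-0.0012,"roll":0},
    {"jaw":0.24,"x":0,"y":0,"z":-0.0012,"roll":0},
  ],
  newtons=20,
)

```text
t: 11.25
eef_pos: [484.8, -2.2, 68.3]
orientation: [3.138, -0.0, -1.453]
contact_force: [-0.0, -0.4, -0.2]
opening: 0.241
finger_force: 0.0
```

step_arm(
  steps=[
    {"jaw":0.35,"x":0,"y":0,"z":0,"roll":0},
    {"jaw":0.4,"x":0,"y":0,"z":0,"roll":0},
    {"jaw":0.4,"x":0,"y":0,"z":-0.01,"roll":0},
    {"jaw":0.4,"x":0,"y":0,"z":-0.03,"roll":0},
    {"jaw":0.4,"x":0,"y":0,"z":-0.06,"roll":0},
  ],
)

```text
t: 11.75
eef_pos: [485.1, -2.3, 129.3]
orientation: [3.138, -0.001, -1.453]
contact_force: [0.3, 1.0, 0.7]
opening: 0.398
finger_force: 0.0
```

step_arm(
  steps=[
    {"jaw":0.4,"x":0,"y":0,"z":-0.04,"roll":0},
    {"jaw":0.4,"x":0,"y":0,"z":-0.08,"roll":0},
    {"jaw":0.4,"x":0,"y":0,"z":-0.12,"roll":0},
    {"jaw":0.4,"x":-0.045,"y":0,"z":-0.12,"roll":0},
    {"jaw":0.4,"x":-0.09,"y":0,"z":-0.12,"roll":0},
  ],
)

```text
t: 12.25
eef_pos: [475.7, 87.8, 252.1]
orientation: [-3.139, 0.001, -1.456]
contact_force: [0.6, 0.5, -1.3]
opening: 0.4
finger_force: 0.0
```

step_arm(
  steps=[
    {"jaw":0.4,"x":-0.045,"y":0,"z":0,"roll":0},
    {"jaw":0.4,"x":-0.09,"y":0,"z":0,"roll":0},
    {"jaw":0.4,"x":-0.135,"y":0,"z":0,"roll":0},
    {"jaw":0.4,"x":-0.18,"y":0,"z":0,"roll":0},
    {"jaw":0.4,"x":-0.22,"y":0,"z":0,"roll":0},
  ],
)

```text
t: 12.75
eef_pos: [448.9, 307.8, 250.4]
orientation: [-3.141, 0.0, -1.452]
contact_force: [1.3, -0.5, 0.2]
opening: 0.402
finger_force: 0.0
```

Run:
```python
from h import *
s=vision.snapshot("side");crop(s,268,215,40,"pics/d.png",5)
t=vision.snapshot("top");crop(t,292,216,40,"pics/d2.png",5)
for k in("blue","red","yellow"):
    v,u=np.nonzero(cents(t,(265,320,190,245),COL[k])); print(k,len(u),onz(t,u.mean(),v.mean(),78 if k=="yellow" else 34).round(1) if len(u) else 0)
cv2.imwrite("pics/ff.png",np.hstack([cv2.imread("pics/d.png"),cv2.imread("pics/d2.png")]))
```

```text
blue 10 [479.1  42.7  34. ]
red 15 [507.3  39.4  34. ]
yellow 38 [484.1  11.1  78. ]
```

View pics/ff.png

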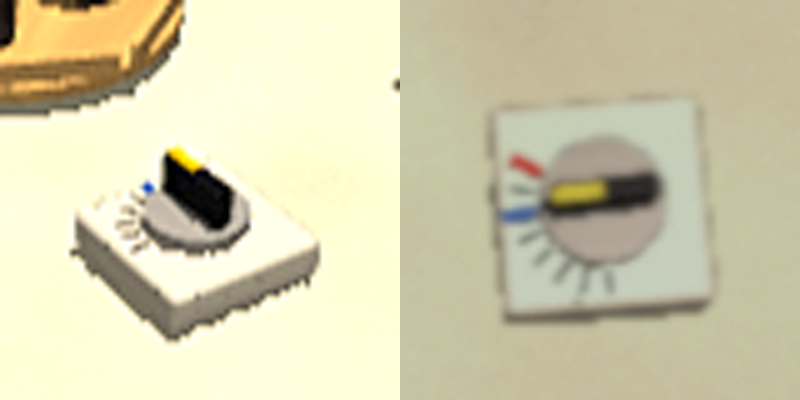

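Run:
```python
from h import *
new=vision.snapshot("top"); old=dict(new,img=cv2.imread("pics/top0.png"))
for n,s in(("old",old),("new",new)):
    hsv=cv2.cvtColor(s["img"],cv2.COLOR_BGR2HSV)
    m=((hsv[...,1]<37)&(hsv[...,2]>100)).astype(np.uint8); w=np.zeros_like(m); w[188:246,264:322]=m[188:246,264:322]
    w=cv2.morphologyEx(w,cv2.MORPH_OPEN,np.ones((3,3)))
    c=max(cv2.findContours(w,0,1)[0],key=cv2.contourArea)[:,0]
    P=np.array([onz(s,*p,34)[:2] for p in c]); ce=(P.min(0)+P.max(0))/2; out=[]
    for ax,sg in((0,1),(1,1),(1,-1),(0,-1)):   # far, left, right, near edge
        d=(P-ce); E=P[(d[:,ax]*sg>50)&(abs(d[:,1-ax])<42)]
        if len(E)<6: out.append(None); continue
        k=np.polyfit(E[:,1-ax],E[:,ax],1)[0]; out.append((round(float(-k if ax==0 else k),3) if ax==0 else round(float(-k),3)))
    b=(278,308,200,232); q=cents(s,b,COL["yellow"])|cents(s,b,((0,0,0),(180,255,55)))
    l,st=cv2.connectedComponentsWithStats(q)[1:3]; v,u=np.nonzero(l==1+st[1:,4].argmax())
    B=np.array([onz(s,a,e,70)[:2] for a,e in zip(u,v)]); W,V=np.linalg.eigh(np.cov(B.T)); a=np.arctan2(V[1,1],V[0,1])%np.pi
    print(n,ce.round(1),"psi by edge (far,left,right,near)",out,"bar",a.round(3),B.mean(0).round(1))
```

```text
old [488.1  -4.7] psi by edge (far,left,right,near) [0.039, -0.369, -0.051, 0.077] bar 2.368 [485.4  -2.2]
new [485.3  -3.4] psi by edge (far,left,right,near) [0.085, -0.048, -0.085, 0.076] bar 1.711 [483.8  -2.8]
```

```bash
python3 -c "
from plant import job; print(job.job_done())"
```

```text
the job is handed in; nothing more can be done
None
```

The dial went clockwise to about 2.28 rad, past red, then back to about 1.51 rad (blue is 1.50) with 12–15 N of push in the readings while turning, and was let go; the timer ended about 3 mm from where it stood with next to no swivel, and the job was handed in at about 13 s.

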